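# Hold an enamel test tile in the viewing box

### The job

Slide the wooden cover of the colour viewing box fully shut over its compartment. Then take the tile paddle with the rectangular block grip out of the rack, pass its tile down through the slot in the shut cover and finish while still holding it upright and still, with about three quarters of the tile inside the box and its wooden grip clear of the cover: do not let go. Leave the two ball-grip paddles and everything else on the table where they are.

Things in the scene. Friction and masses are not known exactly. Their poses are not given: they have to be found in the camera images.
- viewbox: fixed pale wooden box, 140 (x) by 220 (y) by 116 mm tall. Its +y half is the compartment, open on top, clear window in its +x side; its -y half the closed lamp housing. Aluminium rails 10 mm wide, tops at 116 mm, along y at x = -64 and +64 mm guide the cover. Floor 104 mm below the cover's top. Origin: centre of the underside. Left or right of the robot's middle line, turned up to 0.3 rad
- cover (a joint): sliding of the cover, in m: 0 = fully shut over the compartment (end stop, box +y), 0.095 = fully open over the lamp housing (box -y). It starts 0.055 to 0.095 open, slides along the box's y axis, needs about 2 N and stays where it is left
- slot (a point): centre of the slot's mouth, level with the cover's top face, 111 mm above the table; moves with the cover; axes as the box's. The cover is 10 mm thick, 116 (x) by 106 mm (y). The slot goes right through, 10 mm wide in x, 42 mm long in y (2 mm more than the tile each way), upper edges bevelled by 2 mm
- pull (a point): centre of the top of the cover's pull, an upright dark wooden bar 60 (x) by 12 (y) by 32 mm tall, 52 mm to the -y side of the slot's centre; its top is 143 mm above the table; axes as the box's. Pinch it along y from above, or push it
- rack: fixed dark wooden rack, 60 (x) by 210 (y) by 50 mm tall, with three slots in a row along y, 65 mm apart, each 11 (x) by 43 (y) and 45 mm deep, a paddle standing in each. Origin: centre of the underside. On the other side of the robot's middle line from the viewing box, turned up to 0.3 rad
- sample: the paddle to use: white ceramic tile 8 (x) by 40 (y) by 80 mm tall (lowest 6 mm only 5 by 36 mm), above it a pale wooden block grip 22 (x) by 44 (y) by 36 mm tall, 80 to 116 mm above the tile's lower edge. Upright in any of the three rack slots, lower edge 5 mm above the table. 55 to 115 g. Origin: centre of the tile's lower edge; z up. Same either way round about z
- ball1: the one ball-grip tile paddle in the rack, same 8 x 40 x 80 mm tile, grip a 30 mm wooden ball on a short stem (119 mm tall in all). Origin: centre of the tile's lower edge. Leave alone
- ball2: the other ball-grip tile paddle in the rack, as ball1. Leave alone
- jar: clear glass jar with a steel cap, 56 mm across, 60 mm tall, standing beyond the lamp housing of the viewing box. Origin: centre of its underside. Leave alone
- tape: paper tape roll lying flat beyond the rack, 84 mm across, 25 mm tall. Origin: centre of its underside. Leave alone
- pot: amber glass jar with a white cap, 52 mm across, 50 mm tall, at the far side of the table. Origin: centre of its underside. Leave alone
- dish: white ceramic bowl, 80 mm across, 30 mm tall, at the far side of the table. Origin: centre of its underside. Leave alone
- brush: brush with a dark wooden handle lying at the far side of the table. Leave alone
- offcut: wooden block 50 x 90 x 25 mm at the right side of the table. Origin: centre of its underside. Leave alone
Mind the look-alikes: they are no part of the job. What is shaped like the sample but orange or pink is not meant.

How it is judged:
On the way, in this order (a step that is already met when the one before it is completed fails the run):
1. the cover is fully shut (value of joint cover below 0.004 m), for 0.2 s.
2. the block-grip tile has passed down into the slot of the shut cover (value of joint cover below 0.005 m and x of sample in the frame of slot between -0.006 and 0.006 m and y of sample in the frame of slot between -0.006 and 0.006 m and z of sample in the frame of slot below -0.02 m), for 0.2 s.
At the end, for the whole second after the job is handed in: Cover shut within 5 mm; the block-grip paddle is gripped by the fingers (over 2 N), still, upright within 0.12 rad, in the slot within 6 mm, its lower edge 45 to 76 mm below the cover's top (grip at least 4 mm clear of it); all else on the table within 30 mm of where it was (value of joint cover below 0.005 m and x of sample in the frame of slot between -0.006 and 0.006 m and y of sample in the frame of slot between -0.006 and 0.006 m and z of sample in the frame of slot between -0.076 and -0.045 m and angle between sample's own z axis and vertical below 0.12 rad and contact force between the fingers and sample above 2 N and linear speed of sample below 0.02 m/s and distance of each of ball1, ball2, jar, tape, pot, dish, brush, offcut from where it was at the start of the episode below 0.03 m); the arm keeps its last pose, push and grip.
It fails at once if a ball-grip paddle or another thing on the table is moved by more than 30 mm (distance of any of ball1, ball2, jar, tape, pot, dish, brush, offcut from where it was at the start of the episode above 0.03 m).
It also fails if it takes over 59 s, if anything falls off the work surface, if the arm or the gripper's body presses on something with over 40 N, if the wrist force passes 120 N, or if a joint passes its speed limit or range.

### The arm

A 6-joint arm with a two-finger parallel gripper is mounted at the origin on the work surface. World frame = base frame: x ahead of the robot, y to its left, z up, the work surface at z = 0. Lengths are in m, angles in rad, forces in N, time in s.
With the tool pointing down it reaches from about 0.3 to 0.95 m from the base axis. Payload 3.1 kg.
Tool frame: the origin (TCP) lies on the front face of the gripper's body, between the roots of the fingers; the fingertips stand ahead of it and the grasp point (between the pads) lies 54 mm ahead of it (robot.tip_extent is the z of the fingertips in the tool frame, in m); z points along the fingers, y is the line along which they close (so a half turn about z gives the same grasp; the last joint's range is limited). The gripper opens to 85 mm and grips with 20 to 120 N. Pads are 22 mm wide; open, the fingers measure 114 mm over their backs; the gripper's body (76 mm by 85 mm) begins 54 mm behind the grasp point. The pads swing forward as they close: fully open they stand 13 mm farther back than shut.
Start: joints at [1.177, 0.308, 1.634, -0, 1.2, -0.07], TCP at [0.199, 0.593, 0.304] pointing down, gripper open.
Joint ranges: [-3.06, 3.06], [-0.79, 1.96], [0.05, 2.63], [-1.19, 4.34], [0.05, 2.64], [-2.94, 2.94]. Speed limits (rad/s): [2.79, 2.79, 3.14, 3.14, 3.14, 3.14].

### API

Orientations are given as a rotation vector (axis times angle).
In Python, from rig import robot, eyes gives the robot as it stands.
- The arm moves only by the tool apply_moves, never from a script. Its argument "series" is a list of rows, each an object with "delta_pos": the shift along the tool's x, y, z in cm, a list of three; "spin": the turn about the tool's z in rad; "fingers": the gripper's target within -1 to 1 (shut at 1, half-way at 0, fully open at -1). In form: [{"delta_pos": [dx, dy, dz], "spin": spin, "fingers": fingers}, ...]. A call has 1 to 8 rows; each row shifts and turns the commanded pose from where the row before left it, along the tool's axes as they then stand; what a row does not reach is not made up. A row lasts 1/12 s, in which the tool goes at most 41.7 mm and 7.16 degrees, less where a joint would pass 70% of its speed; a pose out of reach is approached as far as the arm can. A call is refused whole if a number of a shift passes 4.17 or a number of a turn 0.125, either way. A call with a gripper value outside its range is refused whole. The fingers move at their own pace and stop on an object; the grip force is fixed at half the most. Time passes only in rows, so rows that do not move let the fingers close. It gives the time, the measured TCP pose, the force, the opening and the grip force at its end, in the units of the state.
- robot.get_obs(): the state, without advancing time (a new reading comes with each control period).
- eyes.snapshot(name): name is "scene" or "top"; returns the picture (384x512x3 uint8, red, green, blue); there is no depth.
- eyes.camera_model(name): a dict with "mtx" (3x3 intrinsics, pixels), "origin" and "orientation" of the camera in the world. Camera axes: x right, y down, z forward; pixel columns grow to the right and rows downward; lengths in m; the calibration is good to about 2 mm. A picture is of the moment at which its call begins. camera_model takes no time and is no camera call.
- robot.job_done(): hands the job in; it is judged then, once.
The state is a dict: "t": time; "joint_pos": joint angles; "joint_vel": joint speeds; "effort": joint torques, N m; "position": TCP position; "tcp_rot": TCP orientation; "contact_force": force on the tool from outside, world axes, zero at the start; "torque": the same for the moment, N m; "grip_width": opening from 0.0 (shut) to 1.0 (fully open); "gripper_force": force on a finger pad.
Only numpy, scipy, OpenCV 4.12 (cv2) and the standard library are available. Lean on these libraries where they do the work, as an engineer would, in place of code of your own. Each camera call takes 0.05 s, during which the arm holds its last target. There are 200 camera calls.

## Working session

There is one attempt and no reset: what is moved stays moved. The work goes in short steps, Python scripts to look and compute and a tool call to move; the robot and the scene stay as the last step left them, time stands still between calls to the robot, and variables do not carry over. Pictures are saved under pics/ and viewed, at most 10 in all, crops included, and the job is handed in when it is done.

Besides the shell and the picture viewer there is one more tool, called after "Request:" as name(argument=value, ...), one argument or row to a line, values as JSON. apply_moves: Moves the arm, as the interface text tells. Its arguments: {"type":"object","properties":{"series":{"type":"array","items":{"type":"object","properties":{"delta_pos":{"type":"array","items":{"type":"number"}},"spin":{"type":"number"},"fingers":{"type":"number"}}}}},"required":["series"]}

```bash
mkdir -p pics; ls; python3 - <<'E'
from rig import robot, eyes
import cv2,numpy as np
for n in("scene","top"):
    im=eyes.snapshot(n); cv2.imwrite(f"pics/{n}0.png",cv2.resize(im[:,:,::-1],(768,576),interpolation=cv2.INTER_CUBIC)); np.save(f"pics/{n}0.npy",im)
    print(n,eyes.camera_model(n))
print(robot.get_obs(), robot.tip_extent)
E
```

```text
pics
scene {'mtx': array([[484.1354433 ,   0.        , 246.18307168],
       [  0.        , 484.1354433 , 197.50940757],
       [  0.        ,   0.        ,   1.        ]]), 'origin': array([1.40774455, 0.64197591, 1.07534464]), 'orientation': array([-1.04984856, -2.35210313,  1.06134033])}
top {'mtx': array([[445.24599783,   0.        , 254.35795117],
       [  0.        , 445.24599783, 186.18870523],
       [  0.        ,   0.        ,   1.        ]]), 'origin': array([ 0.52853451, -0.07298465,  1.32549269]), 'orientation': array([-2.18711072,  2.22719954, -0.07406647])}
{'t': 0.1, 'joint_pos': array([ 1.17730139e+00,  3.08922508e-01,  1.63511746e+00, -1.17526070e-05,
        1.19972191e+00, -6.96956551e-02]), 'joint_vel': array([ 0.00222332, -0.00195692, -0.00341153, -0.0001082 ,  0.00043534,
        0.00010191]), 'effort': array([-1.15315004e-03, -4.16412485e+01, -2.77645308e+01, -1.69077093e-04,
        4.03661499e-03, -4.78401212e-07]), 'position': array([0.19864171, 0.59193211, 0.30273119]), 'tcp_rot': array([-0.50631822, -3.10002807,  0.00331987]), 'contact_force': array([ 0.61829408, -0.40661581, -0.00734438]), 'torque': array([ 0.04253869,  0.00260625, -0.00185111]), 'gripper_force': 0.0, 'grip_width': 1.003743476419255} 0.0726
```

View pics/scene0.png

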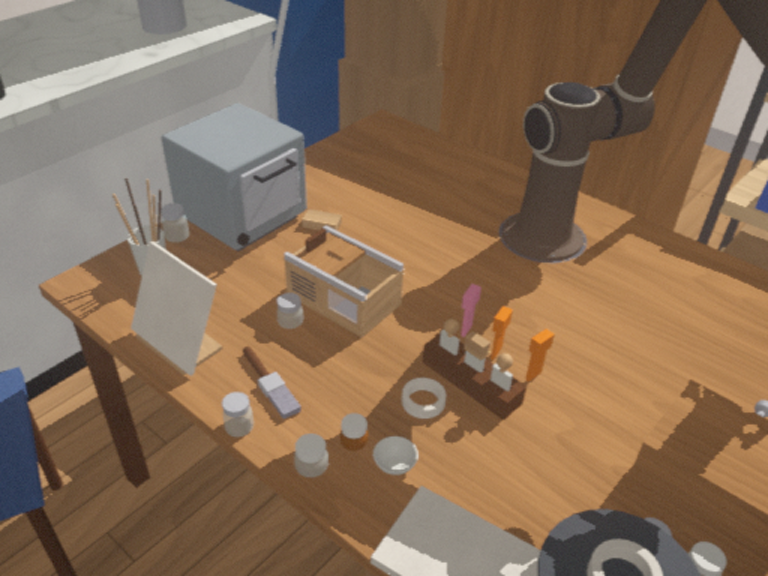

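View pics/top0.png

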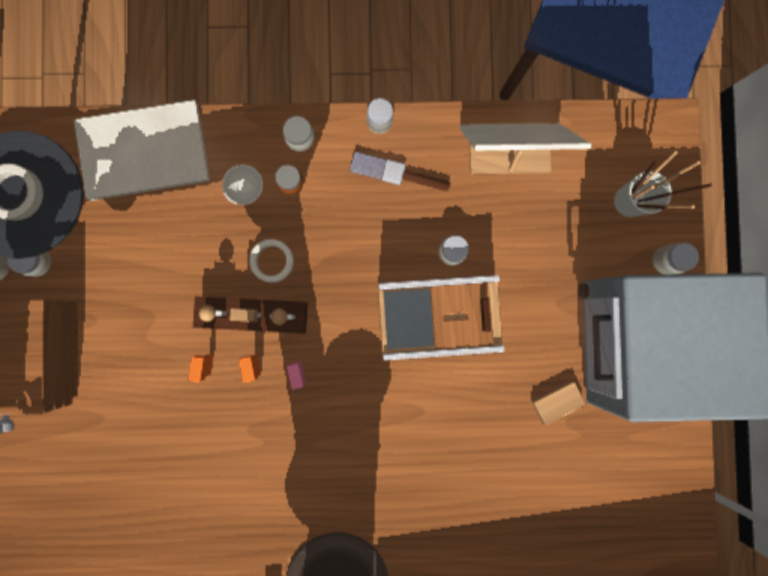

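The scene shows the box at right of the robot (top view: rails from (380,285) to (500,280) and from (385,357) to (503,349), pull at (487,315), slot at (455,316)). The rack is at top view (250,315). There are three kinds of candidate: ball grips at (207,313) and (280,316), a pale block grip at (243,314), and orange/pink look-alikes at (197,368), (247,368) and (295,375). The pale block in the middle slot fits the description. I'll measure it and confirm with a crop.

```bash
cat > h.py <<'E'
import numpy as np,cv2
from rig import robot,eyes
from scipy.spatial.transform import Rotation as R
def ray(n,uv,z):
    c=eyes.camera_model(n); o=np.array(c["origin"]); Rm=R.from_rotvec(c["orientation"]).as_matrix()
    d=Rm@np.linalg.solve(c["mtx"],[uv[0],uv[1],1]); return o+d*(z-o[2])/d[2]
def proj(n,p):
    c=eyes.camera_model(n); Rm=R.from_rotvec(c["orientation"]).as_matrix()
    q=c["mtx"]@(Rm.T@(np.array(p)-c["origin"])); return q[:2]/q[2]
def comps(im,mask,roi,amin=8):
    x0,y0,x1,y1=roi; m=np.zeros_like(mask,np.uint8); m[y0:y1,x0:x1]=mask[y0:y1,x0:x1]
    cs,_=cv2.findContours(m,cv2.RETR_EXTERNAL,cv2.CHAIN_APPROX_NONE)
    return [cv2.minAreaRect(c) for c in cs if len(c)>=amin]
E
python3 - <<'E'
from h import *
im=np.load("pics/top0.npy"); hsv=cv2.cvtColor(im,cv2.COLOR_RGB2HSV)
print("rails")
for r in comps(im,(hsv[...,1]<50)&(hsv[...,2]>130),(245,180,345,242),20):
    b=cv2.boxPoints(r); print(np.round(r[0],1),np.round(r[1],1),[np.round(ray("top",p,.116)[:2],3) for p in b])
print("dark pull/slot")
for r in comps(im,(hsv[...,2]<95)&(hsv[...,1]>80),(292,192,332,232),5):
    print(np.round(r[0],1),np.round(r[1],1),r[2],ray("top",r[0],.143),ray("top",r[0],.111))
print("grips")
for r in comps(im,(hsv[...,2]>110),(130,198,204,222),6):
    print(np.round(r[0],1),np.round(r[1],1),r[2],ray("top",r[0],.121))
print("rack")
for r in comps(im,(hsv[...,2]<75),(124,194,210,226),20):
    print(np.round(r[0],1),np.round(r[1],1),r[2],[np.round(ray("top",p,.05)[:2],3) for p in cv2.boxPoints(r)])
a=cv2.resize(im[190:262,120:210],None,fx=6,fy=6,interpolation=cv2.INTER_CUBIC)
b=cv2.resize(im[180:242,245:345],(540,432)[:1]+(335,),interpolation=cv2.INTER_CUBIC)
s=np.load("pics/scene0.npy")[180:290,270:380]
s=cv2.resize(s,(250,250)); o=np.zeros((600,800,3),np.uint8); o[:250,550:800]=s
a=a[:, :540]; o[:min(260+172,432),:540]=a[:432]; bb=cv2.resize(im[180:242,245:345],(260,161)); o[435:596,:260]=bb
cv2.imwrite("pics/crop1.png",o[:,:,::-1])
E
```

```text
rails
[295.  234.9] [ 4.2 80.3] [array([ 0.451, -0.096]), array([ 0.463, -0.314]), array([ 0.451, -0.315]), array([ 0.44 , -0.097])]
[292.  187.9] [ 4.5 80.2] [array([ 0.579, -0.091]), array([ 0.591, -0.309]), array([ 0.578, -0.31 ]), array([ 0.567, -0.091])]
dark pull/slot
[322.9 205.9] [28.   5.3] 85.60128784179688 [ 0.52836132 -0.27853574  0.143     ] [ 0.52835663 -0.28409826  0.111     ]
grips
[180.5 221. ] [9. 0.] 180.0 [0.49490676 0.10285902 0.121     ]
[156. 220.] [ 2. 26.] 90.0 [0.49884922 0.16846205 0.121     ]
[135.  219.5] [ 3. 10.] 90.0 [0.50126566 0.22459856 0.121     ]
[193. 211.] [2. 2.] 90.0 [0.52113538 0.06899692 0.121     ]
[184.5 211. ] [4. 3.] 90.0 [0.52156442 0.0918298  0.121     ]
[159.  209.5] [ 9. 12.] 90.0 [0.52687983 0.16019239 0.121     ]
[139.5 209.5] [ 9. 15.] 90.0 [0.52785743 0.21240166 0.121     ]
rack
[139.7 216.2] [5.1 9.3] 66.80140686035156 [array([0.511, 0.244]), array([0.521, 0.219]), array([0.507, 0.214]), array([0.497, 0.238])]
[169.5 215.5] [9. 9.] 0.0 [array([0.497, 0.157]), array([0.522, 0.157]), array([0.522, 0.131]), array([0.496, 0.132])]
[182.2 210.2] [45.2 22.9] 2.0454084873199463 [array([0.495, 0.174]), array([0.56 , 0.171]), array([0.553, 0.042]), array([0.488, 0.045])]
[143.5 202. ] [10. 13.] 90.0 [array([0.564, 0.236]), array([0.563, 0.199]), array([0.534, 0.199]), array([0.535, 0.236])]
```

View pics/crop1.png

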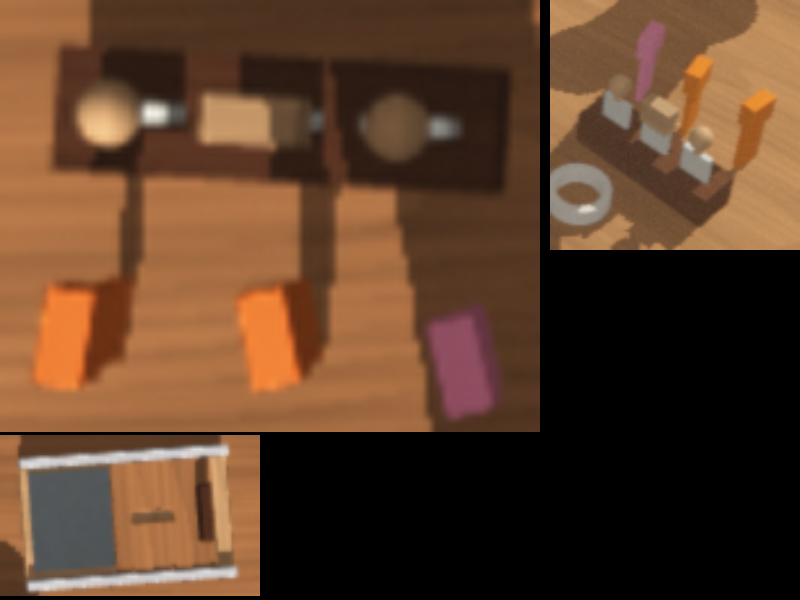

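The crop confirms it: the pale block grip (crop about (250,120), top image about (161.5,210)) stands in the middle rack slot between the two ball grips. The orange and pink ones stand apart, nearer the robot. Cover is nearly fully open. Plan: keep tool y along box x, push the pull with closed fingers, then grip the block across its 22 mm.

```bash
cat >> h.py <<'E'
def go(p,yaw):
    o=robot.get_obs(); Rm=R.from_rotvec(o["tcp_rot"]).as_matrix()
    cur=np.arctan2(Rm[1,1],Rm[0,1]); d=Rm.T@(np.array(p)-o["position"])
    ty=np.array([np.cos(yaw),np.sin(yaw),0]); tx=np.array([-np.sin(yaw),np.cos(yaw),0])
    w=np.array(p)-o["position"]
    print("pos",np.round(o["position"],4),"yaw",round(cur,3),"tilt",np.round(Rm[:2,2],4),"spin",round(-(yaw-cur),3),"now-axes cm",np.round(d*100,2),"after-spin cm",np.round([tx@w*100,ty@w*100,-w[2]*100],2))
E
python3 - <<'E'
from h import *
print("block",ray("top",(161.5,209.8),.121)," slot",ray("top",(303.2,211.2),.111),"pull",ray("top",(324,209.3),.143))
L=ray("top",(128.9,207.4),.05); 
T=ray("top",(129.6,197.3),.05);B=ray("top",(128.3,217.6),.05); print("rack +y end",L,"xdir",T-B,np.arctan2((T-B)[1],(T-B)[0]))
T=ray("top",(129.6,197.3),.05);Q=ray("top",(204.6,201),.05); print("ydir",T-Q,np.arctan2(-(T-Q)[0],(T-Q)[1]))
go([.522,-.325,.30],.05)
E
```

```text
block [0.52594815 0.15349957 0.121     ]  slot [ 0.51489119 -0.22984631  0.111     ] pull [ 0.51925454 -0.28129979  0.143     ]
rack +y end [0.53434918 0.25920588 0.05      ] xdir [ 0.05765049 -0.00399035  0.        ] -0.06910605961205304
ydir [0.01445103 0.21310842 0.        ] -0.0677070488731145
pos [0.1986 0.5919 0.3027] yaw 1.247 tilt [-0.0008 -0.002 ] spin 1.197 now-axes cm [-59.83 -76.64   0.43] after-spin cm [-93.19  27.71   0.27]
```

Request:
apply_moves(
  series=[
    {"delta_pos":[0,0,0],"spin":0.125,"fingers":1},
    {"delta_pos":[0,0,0],"spin":0.125,"fingers":1},
    {"delta_pos":[0,0,0],"spin":0.125,"fingers":1},
    {"delta_pos":[0,0,0],"spin":0.125,"fingers":1},
    {"delta_pos":[0,0,0],"spin":0.125,"fingers":1},
    {"delta_pos":[0,0,0],"spin":0.125,"fingers":1},
    {"delta_pos":[0,0,0],"spin":0.125,"fingers":1},
    {"delta_pos":[0,0,0],"spin":0.125,"fingers":1},
  ],
)

```text
t: 0.77
position: [0.1987, 0.5921, 0.3031]
tcp_rot: [1.938, 2.472, -0.002]
contact_force: [0.9, -0.8, -0.1]
grip_width: -0.001
gripper_force: 0.0
```

```bash
python3 -c "
from h import *
go([.522,-.325,.30],.05)"
```

```text
pos [0.1987 0.5921 0.3031] yaw 0.241 tilt [-0.0005 -0.0013] spin 0.191 now-axes cm [-96.78   9.52   0.42] after-spin cm [-93.21  27.7    0.31]
```

Request:
apply_moves(
  series=[
    {"delta_pos":[0,0,0],"spin":0.1,"fingers":1},
    {"delta_pos":[0,0,0],"spin":0.09,"fingers":1},
    {"delta_pos":[-3.9,1.15,0],"spin":0,"fingers":1},
    {"delta_pos":[-3.9,1.15,0],"spin":0,"fingers":1},
    {"delta_pos":[-3.9,1.15,0],"spin":0,"fingers":1},
    {"delta_pos":[-3.9,1.15,0],"spin":0,"fingers":1},
    {"delta_pos":[-3.9,1.15,0],"spin":0,"fingers":1},
    {"delta_pos":[-3.9,1.15,0],"spin":0,"fingers":1},
  ],
)

```text
t: 1.43
position: [0.281, 0.3608, 0.3033]
tcp_rot: [2.156, 2.285, -0.001]
contact_force: [1.7, 0.4, 0.0]
grip_width: 0.0
gripper_force: 0.0
```

Request:
apply_moves(
  series=[
    {"delta_pos":[-3.9,1.15,0],"spin":0,"fingers":1},
    {"delta_pos":[-3.9,1.15,0],"spin":0,"fingers":1},
    {"delta_pos":[-3.9,1.15,0],"spin":0,"fingers":1},
    {"delta_pos":[-3.9,1.15,0],"spin":0,"fingers":1},
    {"delta_pos":[-3.9,1.15,0],"spin":0,"fingers":1},
    {"delta_pos":[-3.9,1.15,0],"spin":0,"fingers":1},
    {"delta_pos":[-3.9,1.15,0],"spin":0,"fingers":1},
    {"delta_pos":[-3.9,1.15,0],"spin":0,"fingers":1},
  ],
)

```text
t: 2.1
position: [0.3906, 0.0546, 0.3038]
tcp_rot: [2.157, 2.284, 0.001]
contact_force: [1.0, -0.3, 0.2]
grip_width: -0.001
gripper_force: 0.0
```

Request:
apply_moves(
  series=[
    {"delta_pos":[-3.9,1.15,0],"spin":0,"fingers":1},
    {"delta_pos":[-3.9,1.15,0],"spin":0,"fingers":1},
    {"delta_pos":[-3.9,1.15,0],"spin":0,"fingers":1},
    {"delta_pos":[-3.9,1.15,0],"spin":0,"fingers":1},
    {"delta_pos":[-3.9,1.15,0],"spin":0,"fingers":1},
    {"delta_pos":[-3.9,1.15,0],"spin":0,"fingers":1},
    {"delta_pos":[-3.9,1.15,0],"spin":0,"fingers":1},
    {"delta_pos":[0,0,0],"spin":0,"fingers":1},
  ],
)

```text
t: 2.77
position: [0.4885, -0.2177, 0.3038]
tcp_rot: [2.159, 2.275, -0.002]
contact_force: [-0.2, -0.3, 0.7]
grip_width: 0.002
gripper_force: 0.0
```

```bash
python3 -c "
from h import *
go([.522,-.325,.195],.05)"
```

```text
pos [ 0.4885 -0.2177  0.3038] yaw 0.052 tilt [ 0.0025 -0.0045] spin 0.002 now-axes cm [-10.83   2.76  10.94] after-spin cm [-10.88   2.81  10.88]
```

Request:
apply_moves(
  series=[
    {"delta_pos":[-3.6,1.0,0],"spin":0,"fingers":1},
    {"delta_pos":[-3.6,0.9,0],"spin":0,"fingers":1},
    {"delta_pos":[-3.6,0.9,0],"spin":0,"fingers":1},
    {"delta_pos":[0,0,0],"spin":0,"fingers":1},
    {"delta_pos":[0,0,3.0],"spin":0,"fingers":1},
    {"delta_pos":[0,0,3.0],"spin":0,"fingers":1},
    {"delta_pos":[0,0,2],"spin":0,"fingers":1},
    {"delta_pos":[0,0,0],"spin":0,"fingers":1},
  ],
)

```text
t: 3.43
position: [0.5173, -0.3147, 0.2178]
tcp_rot: [-2.149, -2.275, 0.002]
contact_force: [-0.7, 0.0, -0.8]
grip_width: -0.0
gripper_force: 0.0
```

```bash
python3 - <<'E'
from h import *
go([.522,-.325,.195],.05)
o=[cv2.resize(eyes.snapshot("top")[170:270,235:365],(780,600),interpolation=cv2.INTER_CUBIC)]
cv2.imwrite("pics/c2.png",o[0][:,:,::-1])
E
```

```text
pos [ 0.5173 -0.3147  0.2178] yaw 0.057 tilt [-0.0099  0.0073] spin 0.007 now-axes cm [-1.08  0.43  2.27] after-spin cm [-1.06  0.42  2.28]
```

View pics/c2.png

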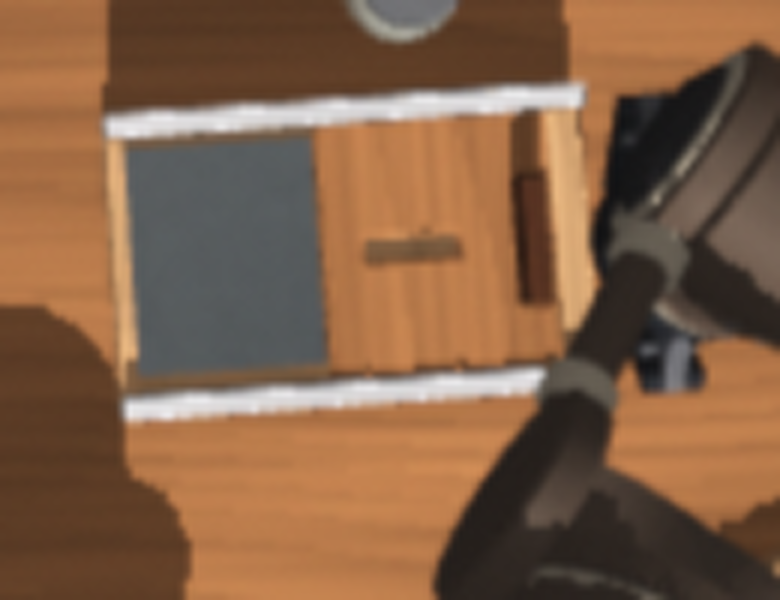

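The gripper is behind the pull (pull at crop (535,235), slot at (412,248)), with space between. Lowering and pushing toward box +y.

Request:
apply_moves(
  series=[
    {"delta_pos":[-0.3,0.3,1.0],"spin":0,"fingers":1},
    {"delta_pos":[0,0,1.0],"spin":0,"fingers":1},
    {"delta_pos":[0,0,0],"spin":0,"fingers":1},
    {"delta_pos":[1,0,0],"spin":0,"fingers":1},
    {"delta_pos":[1,0,0],"spin":0,"fingers":1},
    {"delta_pos":[1,0,0],"spin":0,"fingers":1},
    {"delta_pos":[1,0,0],"spin":0,"fingers":1},
    {"delta_pos":[1,0,0],"spin":0,"fingers":1},
  ],
)

```text
t: 4.15
position: [0.5215, -0.2699, 0.2047]
tcp_rot: [2.155, 2.282, -0.0]
contact_force: [0.8, -2.9, -0.4]
grip_width: -0.0
gripper_force: 1.4
```

Request:
apply_moves(
  series=[
    {"delta_pos":[1,0,0],"spin":0,"fingers":1},
    {"delta_pos":[1,0,0],"spin":0,"fingers":1},
    {"delta_pos":[1,0,0],"spin":0,"fingers":1},
    {"delta_pos":[0,0,0],"spin":0,"fingers":1},
  ],
)

```text
t: 4.48
position: [0.5191, -0.2382, 0.204]
tcp_rot: [-2.154, -2.284, -0.001]
contact_force: [-0.4, -0.5, 0.5]
grip_width: 0.002
gripper_force: 0.0
```

```bash
python3 - <<'E'
from h import *
go([.522,-.22,.195],.05)
im=eyes.snapshot("top"); np.save("pics/t3.npy",im)
cv2.imwrite("pics/c3.png",cv2.resize(im[170:270,235:365],(780,600),interpolation=cv2.INTER_CUBIC)[:,:,::-1])
E
```

```text
pos [ 0.5191 -0.2382  0.204 ] yaw 0.058 tilt [-0.0009  0.0019] spin 0.008 now-axes cm [1.79 0.4  0.9 ] after-spin cm [1.8  0.38 0.9 ]
```

View pics/c3.png

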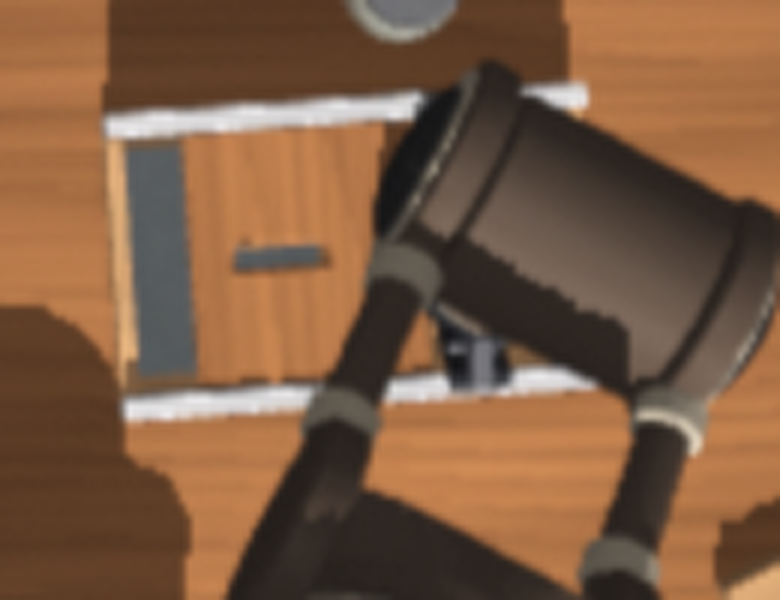

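Cover has slid from crop x≈320 to 190, about 28 mm left to the +y wall at 128. The slot is at (280,258).

Request:
apply_moves(
  series=[
    {"delta_pos":[0.8,0,0],"spin":0,"fingers":1},
    {"delta_pos":[0.8,0,0],"spin":0,"fingers":1},
    {"delta_pos":[0.8,0,0],"spin":0,"fingers":1},
    {"delta_pos":[0.2,0,0],"spin":0,"fingers":1},
    {"delta_pos":[0.2,0,0],"spin":0,"fingers":1},
    {"delta_pos":[0,0,0],"spin":0,"fingers":1},
  ],
)

```text
t: 5.03
position: [0.5175, -0.2119, 0.2036]
tcp_rot: [-2.156, -2.283, -0.0]
contact_force: [0.5, 0.2, 0.2]
grip_width: 0.001
gripper_force: 0.0
```

Request:
apply_moves(
  series=[
    {"delta_pos":[0.3,0,0],"spin":0,"fingers":1},
    {"delta_pos":[0,0,0],"spin":0,"fingers":1},
    {"delta_pos":[0,0,0],"spin":0,"fingers":1},
  ],
)

```text
t: 5.28
position: [0.5174, -0.2093, 0.2036]
tcp_rot: [-2.157, -2.283, -0.0]
contact_force: [-0.1, 0.1, -0.5]
grip_width: -0.002
gripper_force: 0.1
```

Request:
apply_moves(
  series=[
    {"delta_pos":[0.3,0,0],"spin":0,"fingers":1},
    {"delta_pos":[0.3,0,0],"spin":0,"fingers":1},
  ],
)

```text
t: 5.45
position: [0.5172, -0.2043, 0.2038]
tcp_rot: [2.156, 2.283, -0.002]
contact_force: [-1.3, -11.1, -2.7]
grip_width: -0.001
gripper_force: 6.4
```

Request:
apply_moves(
  series=[
    {"delta_pos":[0.3,0,0],"spin":0,"fingers":1},
    {"delta_pos":[0,0,0],"spin":0,"fingers":1},
  ],
)

```text
t: 5.62
position: [0.5172, -0.2039, 0.2039]
tcp_rot: [2.149, 2.282, -0.009]
contact_force: [-0.8, -11.7, -4.9]
grip_width: -0.002
gripper_force: 6.0
```

End stop reached (−11 N, no further motion). Back off, rise and go over to the rack.

Request:
apply_moves(
  series=[
    {"delta_pos":[-1.5,0,0],"spin":0,"fingers":1},
    {"delta_pos":[-1,0,-3],"spin":0.06,"fingers":1},
    {"delta_pos":[0,0,-4],"spin":0.065,"fingers":1},
    {"delta_pos":[0,0,-3],"spin":0,"fingers":-1},
    {"delta_pos":[4,0,0],"spin":0,"fingers":-1},
    {"delta_pos":[4,0,0],"spin":0,"fingers":-1},
    {"delta_pos":[4,0,0],"spin":0,"fingers":-1},
    {"delta_pos":[4,0,0],"spin":0,"fingers":-1},
  ],
)

```text
t: 6.28
position: [0.5293, -0.0644, 0.3044]
tcp_rot: [-2.297, -2.142, -0.003]
contact_force: [0.7, -0.1, -0.1]
grip_width: 0.706
gripper_force: 0.0
```

Request:
apply_moves(
  series=[
    {"delta_pos":[4,0,0],"spin":0,"fingers":-1},
    {"delta_pos":[4,0,0],"spin":0,"fingers":-1},
    {"delta_pos":[4,0,0],"spin":0,"fingers":-1},
    {"delta_pos":[4,0,0],"spin":0,"fingers":-1},
    {"delta_pos":[3,0,0],"spin":0,"fingers":-1},
    {"delta_pos":[0,0,0],"spin":0,"fingers":-1},
  ],
)

```text
t: 6.78
position: [0.5421, 0.1291, 0.3042]
tcp_rot: [-2.288, -2.148, -0.005]
contact_force: [0.4, -0.2, 1.0]
grip_width: 0.998
gripper_force: 0.0
```

```bash
python3 - <<'E'
from h import *
go([.526,.1535,.30],-.068)
im=eyes.snapshot("top"); np.save("pics/t4.npy",im)
for n in("scene",): np.save("pics/s4.npy",eyes.snapshot(n))
o=np.zeros((600,800,3),np.uint8)
o[:450,:500]=cv2.resize(im[165:255,235:335],(500,450),interpolation=cv2.INTER_CUBIC)
o[:300,500:]=cv2.resize(im[180:260,125:205],(300,300),interpolation=cv2.INTER_CUBIC)
o[300:,500:]=cv2.resize(np.load("pics/s4.npy")[175:285,265:375],(300,300),interpolation=cv2.INTER_CUBIC)
cv2.imwrite("pics/c4.png",o[:,:,::-1])
E
```

```text
pos [0.5421 0.1291 0.3042] yaw -0.063 tilt [-0.0001  0.0046] spin 0.005 now-axes cm [ 2.33 -1.76  0.43] after-spin cm [ 2.33 -1.78  0.42]
```

View pics/c4.png

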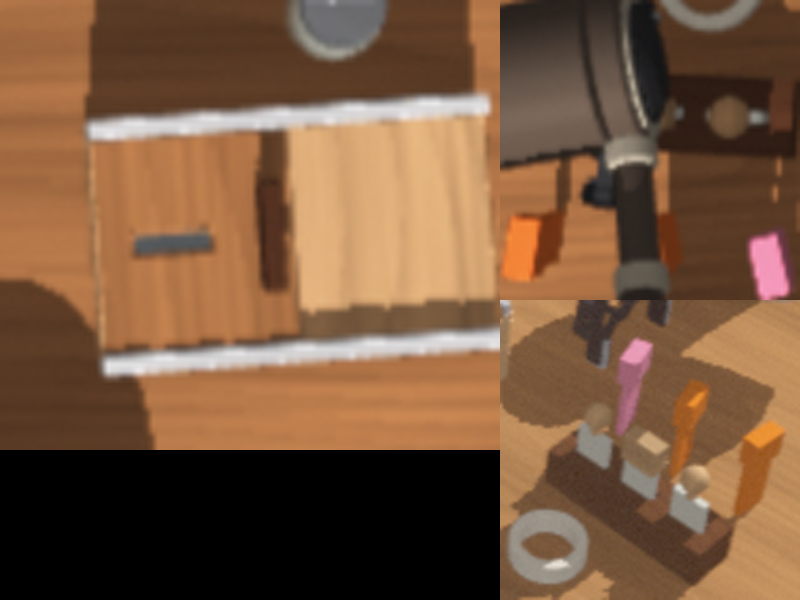

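The cover is shut (slot at crop (174,243), +y edge meets the wall). The middle paddle with the pale block is still in place in the scene view at (650,450), between the two balls. Measuring the slot and decoy clearance.

```bash
python3 - <<'E'
from h import *
im=np.load("pics/t4.npy"); hsv=cv2.cvtColor(im,cv2.COLOR_RGB2HSV)
m=(hsv[...,1]<110)
for r in comps(im,m,(256,205,284,222),6):
    print("slot",np.round(r[0],2),np.round(r[1],1),r[2],ray("top",r[0],.111),[np.round(ray("top",p,.111)[:2],3) for p in cv2.boxPoints(r)])
ys,xs=np.where(m[205:222,256:284]); print(xs.mean()+256,ys.mean()+205,ray("top",(xs.mean()+256,ys.mean()+205),.111),xs.size, np.ptp(xs),np.ptp(ys))
m=(hsv[...,1]<50)&(hsv[...,2]>130); mids=[]
for r in comps(im,m,(245,180,345,242),20):
    b=np.array([ray("top",p,.116)[:2] for p in cv2.boxPoints(r)]); print("rail",b.mean(0),np.round(b,3).tolist()); mids.append(b.mean(0))
d=np.array(mids[1])-mids[0]; print("yaw",np.arctan2(d[1],d[0]),"c",np.mean(mids,0),np.linalg.norm(d))
i0=np.load("pics/top0.npy"); h=cv2.cvtColor(i0,cv2.COLOR_RGB2HSV)
for r in comps(i0,(h[...,1]>190)&(h[...,2]>200)|((h[...,0]>150)&(h[...,0]<175)),(125,230,205,262),10):
    print("decoy",[np.round(ray("top",p,.12)[:2],3) for p in cv2.boxPoints(r)])
s=np.load("pics/scene0.npy"); print("proj block top in scene*1.5",proj("scene",[.526,.1535,.121])*1.5)
E
```

```text
slot [269.02 213.18] [ 3.6 14.3] 84.80557250976562 [ 0.51125912 -0.13635975  0.111     ] [array([ 0.515, -0.117]), array([ 0.518, -0.155]), array([ 0.508, -0.156]), array([ 0.505, -0.117])]
268.89473684210526 213.140350877193 [ 0.5113742  -0.13603012  0.111     ] 57 14 4
rail [ 0.4514637  -0.20568655] [[0.452, -0.096], [0.463, -0.314], [0.451, -0.315], [0.44, -0.097]]
rail [ 0.57908597 -0.20033196] [[0.579, -0.091], [0.591, -0.309], [0.579, -0.31], [0.568, -0.091]]
yaw 0.041931920445009686 c [ 0.51527483 -0.20300925] 0.12773454841617854
decoy [array([0.436, 0.076]), array([0.441, 0.053]), array([0.398, 0.044]), array([0.393, 0.067])]
decoy [array([0.447, 0.161]), array([0.45 , 0.141]), array([0.411, 0.134]), array([0.407, 0.153])]
decoy [array([0.413, 0.251]), array([0.453, 0.245]), array([0.449, 0.225]), array([0.409, 0.231])]
proj block top in scene*1.5 [476.71140836 336.90091726]
```

Request:
apply_moves(
  series=[
    {"delta_pos":[2.3,-1.8,0],"spin":0.005,"fingers":-1},
    {"delta_pos":[0,0,3],"spin":0,"fingers":-1},
    {"delta_pos":[0,0,2],"spin":0,"fingers":-1},
    {"delta_pos":[0,0,0],"spin":0,"fingers":-1},
    {"delta_pos":[0,0,0],"spin":0,"fingers":-1},
  ],
)

```text
t: 7.3
position: [0.525, 0.1464, 0.2527]
tcp_rot: [-2.301, -2.135, 0.005]
contact_force: [1.2, -0.6, -0.1]
grip_width: 0.995
gripper_force: 0.0
```

```bash
python3 - <<'E'
from h import *
go([.526,.1535,.156],-.068)
im=eyes.snapshot("scene")
cv2.imwrite("pics/c5.png",cv2.resize(im[150:285,235:415],(800,600),interpolation=cv2.INTER_CUBIC)[:,:,::-1])
E
```

```text
pos [0.525  0.1464 0.2527] yaw -0.075 tilt [-0.0037 -0.0006] spin -0.007 now-axes cm [0.72 0.08 9.67] after-spin cm [0.72 0.05 9.67]
```

View pics/c5.png

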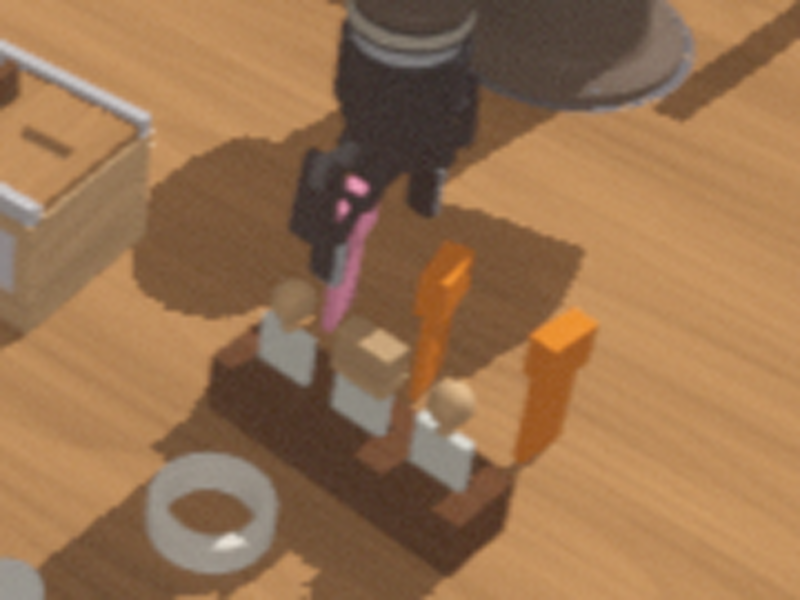

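Gripper is above the middle paddle; the block's top is seen at crop (373,338) against (368,331) predicted. The decoys' near faces are at x ≤ 0.45, clear of the finger backs at 0.469. Descend and grip.

Request:
apply_moves(
  series=[
    {"delta_pos":[0.7,0.05,0],"spin":-0.007,"fingers":-1},
    {"delta_pos":[0,0,3],"spin":0,"fingers":-1},
    {"delta_pos":[0,0,2.5],"spin":0,"fingers":-1},
    {"delta_pos":[0,0,2],"spin":0,"fingers":-1},
    {"delta_pos":[0,0,1.5],"spin":0,"fingers":-1},
    {"delta_pos":[0,0,0],"spin":0,"fingers":-1},
  ],
)

```text
t: 7.85
position: [0.5258, 0.1544, 0.162]
tcp_rot: [-2.292, -2.145, 0.005]
contact_force: [-0.4, 0.3, -1.0]
grip_width: 1.006
gripper_force: 0.0
```

```bash
python3 - <<'E'
from h import *
go([.526,.1535,.156],-.068)
E
```

```text
pos [0.5258 0.1544 0.162 ] yaw -0.066 tilt [-0.0041 -0.0006] spin 0.002 now-axes cm [-0.09  0.03  0.6 ] after-spin cm [-0.09  0.03  0.6 ]
```

Request:
apply_moves(
  series=[
    {"delta_pos":[0,0,0.5],"spin":0,"fingers":-1},
    {"delta_pos":[0,0,0],"spin":0,"fingers":0.5},
    {"delta_pos":[0,0,0],"spin":0,"fingers":1},
    {"delta_pos":[0,0,0],"spin":0,"fingers":1},
    {"delta_pos":[0,0,0],"spin":0,"fingers":1},
    {"delta_pos":[0,0,0],"spin":0,"fingers":1},
    {"delta_pos":[0,0,0],"spin":0,"fingers":1},
  ],
)

```text
t: 8.43
position: [0.5274, 0.1549, 0.1598]
tcp_rot: [2.293, 2.146, 0.002]
contact_force: [-0.7, -0.7, 3.1]
grip_width: 0.248
gripper_force: 59.0
```

```bash
python3 - <<'E'
from h import *
print(robot.get_obs()["grip_width"]*85, robot.get_obs()["contact_force"],robot.get_obs()["torque"])
go([.526,.1535,.156],-.068)
E
```

```text
21.118042737177266 [-0.74405717 -0.69560977  3.11560818] [-0.01695515  0.10993846  0.01484724]
pos [0.5274 0.1549 0.1598] yaw -0.066 tilt [0.0013 0.0004] spin 0.002 now-axes cm [-0.14 -0.13  0.38] after-spin cm [-0.14 -0.13  0.38]
```

Gripped (21 mm, 59 N). Lift straight out.

Request:
apply_moves(
  series=[
    {"delta_pos":[0,0,-1],"spin":0,"fingers":1},
    {"delta_pos":[0,0,-2],"spin":0,"fingers":1},
    {"delta_pos":[0,0,-2],"spin":0,"fingers":1},
    {"delta_pos":[0,0,-2],"spin":0,"fingers":1},
    {"delta_pos":[0,0,-2],"spin":0,"fingers":1},
    {"delta_pos":[0,0,-3],"spin":0,"fingers":1},
    {"delta_pos":[0,0,-2],"spin":0,"fingers":1},
    {"delta_pos":[0,0,0],"spin":0,"fingers":1},
  ],
)

```text
t: 9.1
position: [0.5296, 0.1553, 0.3049]
tcp_rot: [2.289, 2.143, 0.014]
contact_force: [1.1, 0.0, 0.9]
grip_width: 0.25
gripper_force: 59.6
```

Request:
apply_moves(
  series=[
    {"delta_pos":[-2,0,0],"spin":-0.03,"fingers":1},
    {"delta_pos":[-3,0,0],"spin":-0.04,"fingers":1},
    {"delta_pos":[-3,0,0],"spin":-0.04,"fingers":1},
    {"delta_pos":[-3,0,0],"spin":0,"fingers":1},
    {"delta_pos":[-3,0,0],"spin":0,"fingers":1},
    {"delta_pos":[-3,0,0],"spin":0,"fingers":1},
    {"delta_pos":[-3,0,0],"spin":0,"fingers":1},
    {"delta_pos":[-3,0,0],"spin":0,"fingers":1},
  ],
)

```text
t: 9.77
position: [0.5303, -0.0763, 0.2978]
tcp_rot: [-2.171, -2.269, 0.002]
contact_force: [0.2, 0.7, -0.4]
grip_width: 0.25
gripper_force: 59.6
```

```bash
python3 - <<'E'
from h import *
print(robot.get_obs()["grip_width"]*85)
go([.5113,-.1345,.300],.045)
E
```

```text
21.288327886600545
pos [ 0.5303 -0.0763  0.2978] yaw 0.044 tilt [-0.002   0.0005] spin -0.001 now-axes cm [-5.73 -2.15 -0.22] after-spin cm [-5.73 -2.16 -0.22]
```

Request:
apply_moves(
  series=[
    {"delta_pos":[-2,-1,0],"spin":0,"fingers":1},
    {"delta_pos":[-2,-1,0],"spin":0,"fingers":1},
    {"delta_pos":[-1.7,-0.2,0],"spin":0,"fingers":1},
    {"delta_pos":[0,0,0],"spin":0,"fingers":1},
    {"delta_pos":[0,0,0],"spin":0,"fingers":1},
    {"delta_pos":[0,0,0],"spin":0,"fingers":1},
  ],
)

```text
t: 10.27
position: [0.5114, -0.1324, 0.2982]
tcp_rot: [-2.171, -2.268, 0.0]
contact_force: [-0.1, -0.3, 0.1]
grip_width: 0.251
gripper_force: 59.5
```

```bash
python3 - <<'E'
from h import *
go([.5113,-.1355,.282],.045)
im=eyes.snapshot("scene"); np.save("pics/s6.npy",im)
x0,y0=185,115
cv2.imwrite("pics/c6.png",cv2.resize(im[y0:y0+100,x0:x0+130],(780,600),interpolation=cv2.INTER_CUBIC)[:,:,::-1])
o=robot.get_obs();p=o["position"];Rm=R.from_rotvec(o["tcp_rot"]).as_matrix()
def c(q): return np.round((proj("scene",q)-[x0,y0]+.5)*6-.5,1)
for s in(-1,1):
  for h in (.006,.08): print("tile +x face edge y",s*20,"h",h,c(p+Rm@[s*.020,.004,.1548-h]))
for s in(-1,1): print("block top corner",s*22,c(p+Rm@[s*.022,.011,.1548-.116]))
for a in(-.0050,.0050):
  for b in(-.021,.021): print("slot",a*1e3,b*1e3,c([.5113+a-b*.045,-.1362+b+a*.045,.111]))
E
```

```text
pos [ 0.5114 -0.1324  0.2982] yaw 0.044 tilt [-0.0013  0.0012] spin -0.001 now-axes cm [-0.31 -0.02  1.62] after-spin cm [-0.31 -0.02  1.62]
tile +x face edge y -20 h 0.006 [333. 334.]
tile +x face edge y -20 h 0.08 [334.  217.5]
tile +x face edge y 20 h 0.006 [393.3 364.8]
tile +x face edge y 20 h 0.08 [396.2 247.8]
block top corner -22 [322.3 162.6]
block top corner 22 [392.  195.8]
slot -5.0 -21.0 [336.  379.3]
slot -5.0 21.0 [398.  411.6]
slot 5.0 -21.0 [324.  388.4]
slot 5.0 21.0 [386.1 420.9]
```

View pics/c6.png

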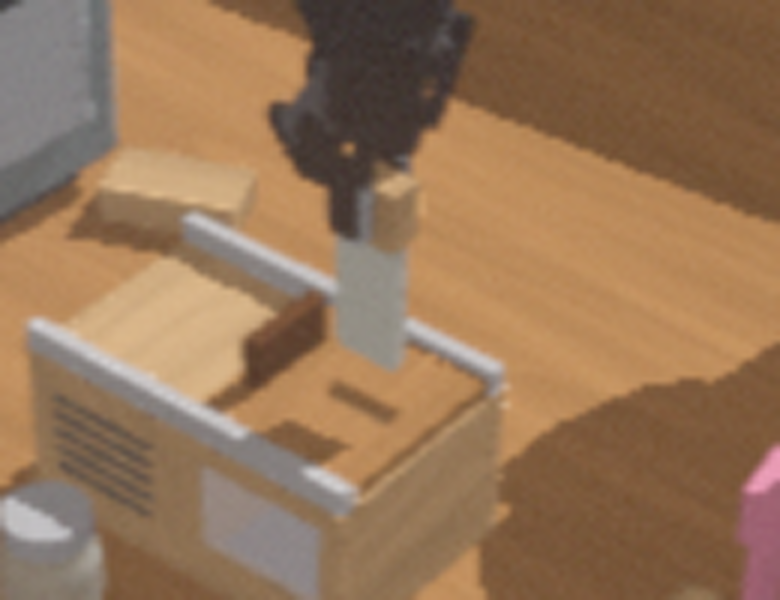

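The picture shows the tile hanging above the slot (tile corners about (340,343) and (400,370), slot from (330,385) to (397,413)). I'll take the relative offset numerically with masks.

```bash
python3 - <<'E'
from h import *
im=np.load("pics/s6.npy"); hsv=cv2.cvtColor(im,cv2.COLOR_RGB2HSV).astype(int); x0,y0=185,115
for v in (158,162,166,170,174): print(v,[tuple(im[v,u]) for u in range(238,256)][::1] if v==166 else "", "sat",hsv[v,236:258,1].tolist())
m=(hsv[...,1]<75)
r=np.zeros_like(m); r[155:180,238:255]=m[155:180,238:255]
for v in range(156,180):
    u=np.where(r[v])[0]; 
    if len(u): print("tile row",v,u.min(),u.max())
g=cv2.cvtColor(im,cv2.COLOR_RGB2GRAY)
print(g[176:187,236:256])
E
```

```text
158  sat [115, 129, 133, 126, 106, 49, 28, 23, 24, 29, 21, 23, 22, 26, 27, 28, 64, 111, 131, 130, 131, 129]
162  sat [14, 11, 8, 9, 11, 19, 22, 24, 26, 25, 21, 22, 20, 24, 21, 28, 55, 112, 129, 128, 132, 131]
166 [(np.uint8(108), np.uint8(77), np.uint8(56)), (np.uint8(144), np.uint8(108), np.uint8(76)), (np.uint8(165), np.uint8(131), np.uint8(104)), (np.uint8(148), np.uint8(137), np.uint8(123)), (np.uint8(149), np.uint8(145), np.uint8(134)), (np.uint8(147), np.uint8(142), np.uint8(133)), (np.uint8(148), np.uint8(144), np.uint8(135)), (np.uint8(145), np.uint8(140), np.uint8(131)), (np.uint8(147), np.uint8(141), np.uint8(132)), (np.uint8(145), np.uint8(142), np.uint8(131)), (np.uint8(148), np.uint8(144), np.uint8(134)), (np.uint8(147), np.uint8(142), np.uint8(133)), (np.uint8(149), np.uint8(145), np.uint8(136)), (np.uint8(155), np.uint8(148), np.uint8(139)), (np.uint8(170), np.uint8(148), np.uint8(130)), (np.uint8(186), np.uint8(139), np.uint8(96)), (np.uint8(186), np.uint8(137), np.uint8(91)), (np.uint8(183), np.uint8(136), np.uint8(89))] sat [133, 124, 123, 120, 94, 43, 26, 24, 22, 2
[... 944 characters left out ...]
 154 153
  153 152]
 [149 152 150 139 118 107 113 127 138 150 150 152 149 149 149 151 154 153
  151 148]
 [151 153 152 136 108 103 101 105 108 125 139 147 149 152 155 154 151 149
  149 153]
 [154 155 153 147 132 120 106 101 102 103 110 127 143 151 153 151 151 150
  149 150]
 [152 153 154 150 148 146 138 120 109  99 101 101 113 128 141 145 150 151
  146 147]
 [153 152 152 151 150 152 152 146 136 122 108 100 103 106 110 130 143 149
  145 146]
 [154 148 152 150 154 151 151 148 148 148 136 119 109 104 114 134 144 146
  145 145]
 [148 152 150 155 152 150 150 151 154 155 150 141 131 122 133 142 146 145
  145 145]
 [125 149 151 150 151 151 151 152 153 152 152 152 148 147 145 145 145 145
  145 136]]
```

Relative to the slot the tile agrees with prediction within about 1 mm once the TCP is at (0.5113, −0.1362). Align and descend gently.

Request:
apply_moves(
  series=[
    {"delta_pos":[-0.38,0,0],"spin":0,"fingers":1},
    {"delta_pos":[0,0,1],"spin":0,"fingers":1},
    {"delta_pos":[0,0,1],"spin":0,"fingers":1},
    {"delta_pos":[0,0,0.7],"spin":0,"fingers":1},
    {"delta_pos":[0,0,0],"spin":0,"fingers":1},
    {"delta_pos":[0,0,0],"spin":0,"fingers":1},
  ],
)

```text
t: 10.82
position: [0.5112, -0.1363, 0.2705]
tcp_rot: [-2.17, -2.268, 0.002]
contact_force: [0.3, -0.8, -0.7]
grip_width: 0.25
gripper_force: 59.5
```

```bash
python3 - <<'E'
from h import *
go([.5113,-.1362,.263],.045)
E
```

```text
pos [ 0.5112 -0.1363  0.2705] yaw 0.044 tilt [-0.0026  0.001 ] spin -0.001 now-axes cm [0.01 0.01 0.75] after-spin cm [0.01 0.01 0.75]
```

Request:
apply_moves(
  series=[
    {"delta_pos":[0,0,0.4],"spin":0,"fingers":1},
    {"delta_pos":[0,0,0.3],"spin":0,"fingers":1},
    {"delta_pos":[0,0,0.3],"spin":0,"fingers":1},
    {"delta_pos":[0,0,0],"spin":0,"fingers":1},
  ],
)

```text
t: 11.15
position: [0.5116, -0.1367, 0.2612]
tcp_rot: [-2.172, -2.269, 0.001]
contact_force: [-0.1, 0.2, -1.4]
grip_width: 0.251
gripper_force: 59.5
```

Request:
apply_moves(
  series=[
    {"delta_pos":[0,0,0.3],"spin":0,"fingers":1},
    {"delta_pos":[0,0,0.3],"spin":0,"fingers":1},
    {"delta_pos":[0,0,0],"spin":0,"fingers":1},
  ],
)

```text
t: 11.4
position: [0.5115, -0.1367, 0.2552]
tcp_rot: [-2.171, -2.269, 0.001]
contact_force: [0.1, 0.9, -0.5]
grip_width: 0.252
gripper_force: 59.5
```

No resistance, with the tile about 11 mm into the slot. Continuing.

Request:
apply_moves(
  series=[
    {"delta_pos":[0,0,0.5],"spin":0,"fingers":1},
    {"delta_pos":[0,0,0.5],"spin":0,"fingers":1},
    {"delta_pos":[0,0,0.5],"spin":0,"fingers":1},
    {"delta_pos":[0,0,0],"spin":0,"fingers":1},
  ],
)

```text
t: 11.73
position: [0.5113, -0.1366, 0.2394]
tcp_rot: [-2.171, -2.269, 0.001]
contact_force: [-0.1, -1.0, 0.5]
grip_width: 0.251
gripper_force: 59.6
```

Request:
apply_moves(
  series=[
    {"delta_pos":[0,0,0.6],"spin":0,"fingers":1},
    {"delta_pos":[0,0,0.6],"spin":0,"fingers":1},
    {"delta_pos":[0,0,0.6],"spin":0,"fingers":1},
    {"delta_pos":[0,0,0.6],"spin":0,"fingers":1},
    {"delta_pos":[0,0,0.6],"spin":0,"fingers":1},
    {"delta_pos":[0,0,0.4],"spin":0,"fingers":1},
    {"delta_pos":[0,0,0],"spin":0,"fingers":1},
    {"delta_pos":[0,0,0],"spin":0,"fingers":1},
  ],
)

```text
t: 12.4
position: [0.5118, -0.1367, 0.2065]
tcp_rot: [-2.172, -2.269, 0.001]
contact_force: [-0.7, -0.9, -1.2]
grip_width: 0.247
gripper_force: 59.6
```

```bash
python3 - <<'E'
from h import *
go([.5113,-.1362,.204],.045)
im=eyes.snapshot("scene"); x0,y0=185,115
cv2.imwrite("pics/c7.png",cv2.resize(im[y0:y0+100,x0:x0+130],(780,600),interpolation=cv2.INTER_CUBIC)[:,:,::-1])
E
```

```text
pos [ 0.5118 -0.1367  0.2065] yaw 0.044 tilt [-0.0007  0.0002] spin -0.001 now-axes cm [ 0.06 -0.04  0.25] after-spin cm [ 0.06 -0.04  0.25]
```

View pics/c7.png

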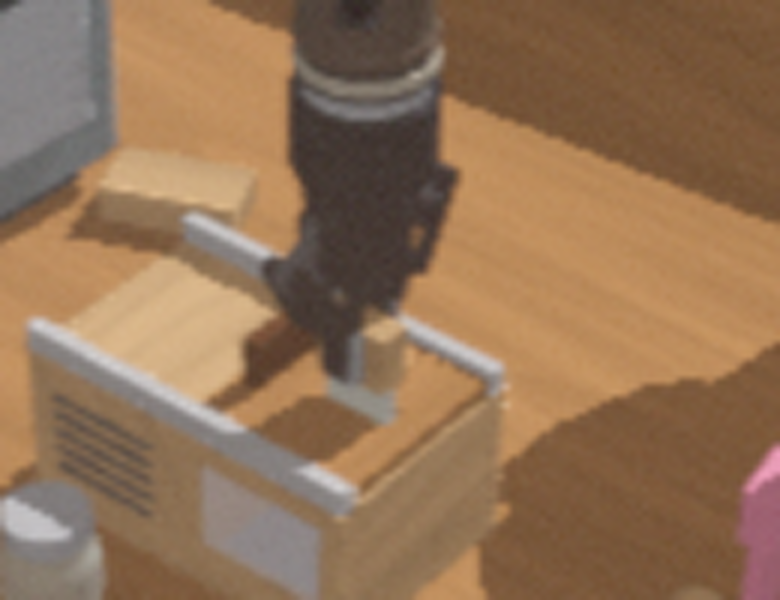

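The tile is in the slot, about 59 mm below the cover top, with the grip clear above the cover (grip at crop (382,355), visible tile at (365,400)). The cover is still shut. Let it settle, then hand in.

Request:
apply_moves(
  series=[
    {"delta_pos":[0,0,0],"spin":0,"fingers":1},
    {"delta_pos":[0,0,0],"spin":0,"fingers":1},
    {"delta_pos":[0,0,0],"spin":0,"fingers":1},
  ],
)

```text
t: 12.7
position: [0.5121, -0.1369, 0.2073]
tcp_rot: [2.172, 2.269, 0.0]
contact_force: [-0.2, -0.3, -0.7]
grip_width: 0.246
gripper_force: 59.6
```

```bash
python3 -c "
from rig import robot
print(robot.job_done())"
```

```text
the job is handed in; nothing more can be done
None
```

The job is handed in at 12.7 s, no verdict shown: the cover is shut, and the block-grip paddle is held still and upright in the slot, its lower edge about 59 mm below the cover's top by my estimate.

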